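# Hold the dosing unit's key switch turned

### The arm

A 6-joint arm with a two-finger parallel gripper is mounted at the origin on a cart in front of the work surface, level with it; the furniture and walls round the work are solid. World frame = base frame: x ahead of the robot, y to its left, z up, the work surface at z = 0. Lengths are in mm, angles in rad, forces in N, time in s.
With the tool pointing down it reaches from about 275 to 1000 mm from the base axis. Payload 8.4 kg.
Tool frame: the origin (TCP) lies on the centre line of the jaws, within the pads' length; the fingertips stand 17 mm ahead of it and the grasp point (between the pads) lies 2 mm behind it (r.tcp_to_tips is the z of the fingertips in the tool frame, in mm); z points along the fingers, y is the direction in which the jaws open and shut (so a half turn about z gives the same grasp; the last joint's range is limited). The gripper opens to 85 mm and grips with 20 to 120 N. Pads are 22 mm wide; open, the fingers measure 114 mm over their backs; the gripper's body (76 mm by 85 mm) begins 54 mm behind the grasp point. The pads swing forward as they close: fully open they stand 13 mm farther back than shut.
Start: joints at [1.197, 0.353, 1.633, -0, 1.155, -0.002], TCP at [227.057, 582.3, 248.281] pointing down, gripper open.
Joint ranges: [-2.63, 2.63], [-0.92, 2.1], [0.06, 2.66], [-1.3, 4.44], [0, 2.69], [-3.02, 3.02]. Speed limits (rad/s): [2.22, 2.22, 2.79, 3.14, 3.14, 3.14].

### API

Orientations are given as [roll, pitch, yaw] about the fixed x, y, z axes, in that order (R = Rz(yaw) Ry(pitch) Rx(roll)).
In Python, from rig import r, cams, job gives the robot as it stands.
- The arm moves only by the tool drive_tool, never from a script. Its argument "deltas" is a list of rows, each a list of 4 numbers: the shift along the tool's x, y, z in cm, then the turn about the tool's z in rad. In form: [[x, y, z, roll], ...]. A call has 1 to 12 rows; each row shifts and turns the commanded pose from where the row before left it, along the tool's axes as they then stand; what a row does not reach is not made up. A row lasts 1/12 s, in which the tool goes at most 41.7 mm and 7.16 degrees, less where a joint would pass 70% of its speed; a pose out of reach is approached as far as the arm can. A call with a gripper value outside its range is refused whole. "jaw" is the closure, from 0 (fully open) to 1 (shut), set as the call begins (left out, the last holds). The fingers move at their own pace and stop on an object; "force" is the grip in N (left out, the last holds). Time passes only in rows, so rows that do not move let the fingers close. It gives the time, the measured TCP pose, the force and the opening at its end, in the units of the state.
- r.sense(): the state, without advancing time (a new reading comes with each control period).
- cams.grab_frame(name): name is "side" or "top" or "wrist"; returns (picture, depth): 420x560x3 uint8, red, green, blue; 420x560 float32, mm along the optical axis (not along the pixel's ray), 0 where there is no reading.
- cams.camera_params(name): a dict with "fx", "fy", "cx", "cy" (pixels), "R" (3x3) and "t" (3): a world point X has camera coordinates R X + t. Camera axes: x right, y down, z forward; pixel columns grow to the right and rows downward; lengths in mm; the calibration is good to about 2 mm. A picture is of the moment at which its call begins: read the wrist's pose just before it. camera_params takes no time and is no camera call; for the wrist camera it gives the pose at the moment of the call.
- job.sign_off(): hands the job in, once; it reports no verdict.
The state is a dict: "clock": time; "qpos": joint angles; "qvel": joint speeds; "joint_efforts": joint torques, N m; "eef_pos": TCP position; "tcp_rot": TCP orientation; "contact_force": force on the tool from outside, world axes, zero at the start; "wrist_torque": the same for the moment, N m; "opening": opening from 0.0 (shut) to 1.0 (fully open).
Only numpy, scipy, OpenCV 4.12 (cv2) and the standard library are available. Lean on these libraries where they do the work, as an engineer would, in place of code of your own. Each camera call takes 0.05 s, during which the arm holds its last target. There are 200 camera calls.

### The job

Take the red key out of the key stand, push it fully home in the key switch on top of the white dosing unit, working it past the sticky pins, and turn it a quarter turn clockwise (seen from above), against the spring, to its stop. The switch springs back when let go, so finish while still gripping the key and holding it turned. Leave the blue key in the stand and do not disturb the glasses and timer standing around.

Things in the scene. Friction and masses are not known exactly. Their poses are not given: they have to be found in the camera images.
- red_key_bow (a point): centre of the red plastic bow (head) of the key to use, 30 x 12 x 40 mm: 30 mm along the key's x axis, 40 mm upright; the flat faces to grip look along its y axis. The key (about 40 g) stands blade down in a loose slot of the key stand, bow and shoulder above the stand; lift it 35 mm or more to clear the stand. It is the same turned half round.
- red_key_shoulder (a point): centre of the underside of the red key's round steel shoulder (diameter 14 mm), 24 mm below the bow's centre; it rests on the bezel, at the keyhole point, when the key is fully home
- red_key: the red key; origin at the tip of its blade, 54 mm below the bow's centre, z up through the bow. Under the shoulder a round neck (diameter 4 mm, 10 mm long), then a flat steel blade 14 mm wide (x), 4 mm thick (y), 20 mm long with a rounded, tapered nose
- key_stand: fixed grey key stand with a dark foot, 124 x 56 mm, 40 mm high, origin at its underside's centre; its two key slots lie 35 mm either side of its centre along its x axis; either may hold the red key
- blue_key_bow (a point): centre of the bow of the blue key, same size, not to be touched
- dosing_unit: fixed white case, 150 (x) x 110 (y) x 90 mm high with a steel bezel 54 mm square on top, origin at its underside's centre, front (panel with two lamps) to -x at yaw 0. On the bezel a black mark shows the bow's direction at rest, a green one its direction when turned.
- keyhole (a point): centre of the keyhole's mouth in the bezel's top face, axes as the unit's. The vertical slot is 16.5 mm (x) by 5.8 mm (y): 8 mm of fixed bezel, below it the barrel. The key goes in 30 mm; on the way its blade pushes aside two sticky sprung pins, needing up to about 18 N (small turns to and fro help). Only within 2 mm of home is it free to turn.
- switch (a joint): angle of the switch barrel: 0 at rest (slot along the unit's x axis), grows clockwise seen from above to the stop at 1.45 rad; a spring of up to 0.08 N m turns it back. The key has about 0.13 rad of play in the barrel, so the key itself turns about 1.58 rad to the stop
- drain_glass_3: glass tumbler, 70 mm across, 120 mm high, mouth up, origin at its base: leave alone
- tumbler: glass tumbler, mouth down, 73 mm across, 100 mm high, origin at its base: leave alone
- sink_tap: tall fixed sink tap with a gooseneck spout, behind the sink between the two places: 0.40 m high, its spout reaching to 0.66 m ahead of the robot; origin near its foot. Carry the key past in front of it, keep the arm clear
- timer: white kitchen timer with a red knob, 69 mm across, 50 mm high, origin at its base: leave alone
There are look-alikes about, which are no part of the job. What is shaped like the dosing_unit but yellow is not meant. Of the things that look like the key_stand, take the one that is nearest to the robot's base at the start.

How it is judged (in metres and radians):
On the way, in this order (a step that is already met when the one before it is completed fails the run):
1. the red key is lifted clear of the stand (z of red_key_shoulder in the frame of key_stand above 0.072 m and contact force between the fingers and red_key above 1 N), for 0.1 s.
2. the red key is pushed fully home in the key switch, the switch still near rest (horizontal distance between red_key_shoulder and keyhole below 0.004 m and z of red_key_shoulder in the frame of keyhole between -0.003 and 0.0025 m and angle between red_key's own z axis and vertical below 0.12 rad and value of joint switch below 0.3 rad), for 0.1 s.
3. the key is turned a quarter turn to the stop and held there (horizontal distance between red_key_shoulder and keyhole below 0.004 m and z of red_key_shoulder in the frame of keyhole between -0.003 and 0.0025 m and angle between red_key's own z axis and vertical below 0.12 rad and value of joint switch above 1.25 rad), for 0.5 s.
At the end, for the whole second after the job is handed in: the red key is fully home in the key switch (shoulder within 2.5 mm of the bezel, within 4 mm of the keyhole's centre, upright within 7 degrees), the switch is turned to 1.25 rad or more (stop at 1.45), the key is at rest and the fingers still grip it; the blue key is in the stand (all of step 3 and contact force between the fingers and red_key above 1 N and contact force between red_key and key_stand below 0.1 N and linear speed of red_key below 0.03 m/s and z of blue_key_bow in the frame of key_stand below 0.07 m); the arm keeps its last pose, push and grip.
It fails at once if the blue key was disturbed (moved over 15 mm) (distance of blue_key_bow from where it was at the start of the episode above 0.015 m).
It fails at once if a glass or the timer was disturbed (moved over 25 mm) (distance of any of drain_glass_3, tumbler, timer from where it was at the start of the episode above 0.025 m).
It also fails if it takes over 61 s, if anything falls off the work surface, if the arm or the gripper's body presses on something with over 40 N, if the wrist force passes 120 N, or if a joint passes its speed limit or range.

## Working session

There is one attempt and no reset: what is moved stays moved. The work goes in short steps, Python scripts to look and compute and a tool call to move; the robot and the scene stay as the last step left them, time stands still between calls to the robot, and variables do not carry over. Pictures are saved under pics/ and viewed, about 8 in all and at most 12, crops included, and the job is handed in when it is done.

Besides the shell and the picture viewer there is one more tool, called after "Emit:" in YAML: its name, and indented under it one key for each argument. drive_tool: Moves the arm, as the interface text tells. Its arguments: {"type":"object","properties":{"deltas":{"type":"array"},"jaw":{"type":"number"},"force":{"type":"number"}},"required":["deltas"]}

```bash
mkdir -p pics; ls
cat > h.py <<'E'
import numpy as np, cv2
from rig import r,cams,job
def snap(n,f):
    p=cams.camera_params(n); im,d=cams.grab_frame(n)
    cv2.imwrite(f'pics/{f}.png',im[:,:,::-1]); np.savez(f'pics/{f}.npz',im=im,d=d,**{k:np.array(v) for k,v in p.items()}); return p,im,d
def xyz(p,d):
    v,u=np.mgrid[:d.shape[0],:d.shape[1]]
    c=np.stack([(u-p['cx'])/p['fx']*d,(v-p['cy'])/p['fy']*d,d],-1)
    return (c-np.array(p['t']))@np.array(p['R'])
E
python3 - <<'E'
from h import *
s=r.sense(); print(s)
a=snap('top','top0')[1]; b=snap('side','side0')[1]
cv2.imwrite('pics/both0.png',np.vstack([a,b])[:,:,::-1])
print(cams.camera_params('top'),cams.camera_params('side'))
E
```

```text
pics
{'clock': 0.0, 'qpos': array([ 1.19660978e+00,  3.53682570e-01,  1.63411552e+00,  2.52596598e-05,
        1.15520766e+00, -2.42488572e-03]), 'qvel': array([ 1.54539260e-03, -9.06839604e-04,  7.78550369e-05,  3.03472882e-04,
        8.63262727e-06,  1.42025973e-03]), 'joint_efforts': array([-3.14116907e-03, -6.05254555e+01, -3.42043626e+01, -3.88328253e-04,
        9.87692998e-03,  6.63582938e-06]), 'eef_pos': array([226.88033262, 581.88761222, 247.54813397]), 'tcp_rot': array([-3.14017961e+00, -2.65216257e-05,  2.76982076e+00]), 'contact_force': array([ 0.78811249, -0.22650516,  0.14889306]), 'wrist_torque': array([ 0.00026062, -0.00200043, -0.02658714]), 'opening': 0.9966156096607528}
{'fx': 433.7034409534964, 'fy': 433.7034409534964, 'cx': 276.48514432151165, 'cy': 205.37160497408857, 'R': array([[-4.48074888e-01, -8.93996018e-01,  1.21504214e-04],
       [-8.10204106e-01,  4.06020543e-01, -4.22748892e-01],
       [ 3.77886493e-01, -1.89521606e-01, -9.06246853e-01]]), 't': array([ 292.16110267,  459.11752191, 1567.09819392])} {'fx': 521.1892598269334, 'fy': 521.1892598269334, 'cx': 282.40576652904883, 'cy': 208.9363346431734, 'R': array([[ 0.98980845, -0.14209999, -0.00931755],
       [-0.10146922, -0.65785815, -0.74627519],
       [ 0.09991607,  0.73961494, -0.66557233]]), 't': array([-540.89651795,  111.2861887 , 1823.06903214])}
```

View pics/top0.png

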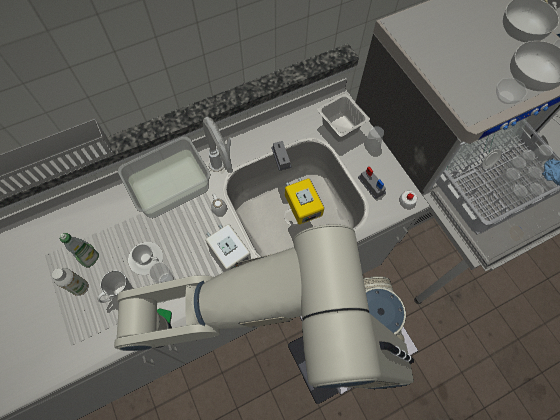

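View pics/side0.png

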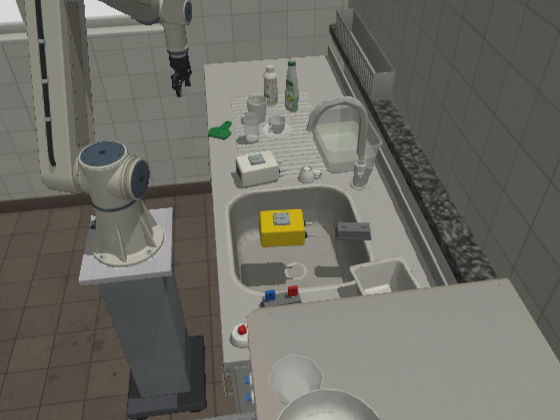

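The top view shows the white unit at about (228,245), with its bezel on top, and the key stand at (372,180). The red key is at (369,171), the blue at (380,184), the timer at (409,199) and the tap at (215,145). The side view agrees: unit at (258,168), blue key at (270,296), red key at (293,291).

Run:
```python
from h import *
for n in ['top0','side0']:
    z=dict(np.load(f'pics/{n}.npz')); P=xyz(z,z['d']); im=z['im'].astype(int)
    R,G,B=im[...,0],im[...,1],im[...,2]
    v,u=np.mgrid[:420,:560]
    c=(372,180) if n=='top0' else (282,296)
    near=(abs(u-c[0])<32)&(abs(v-c[1])<25)
    for nm,m in [('red',(R>120)&(G<70)&(B<70)),('blue',(B>110)&(R<80))]:
        q=P[m&near]; print(n,nm,len(q),q.min(0).round(),q.max(0).round(),np.median(q,0).round(1))
    # stand top plane
    m=near&(abs(P[...,2]-40)<5)
    q=P[m]; print(' stand top',len(q), cv2.minAreaRect(q[:,:2].astype(np.float32)))
    c=(228,245) if n=='top0' else (258,168)
    near=(abs(u-c[0])<40)&(abs(v-c[1])<40)
    q=P[near&(P[...,2]>83)&(P[...,2]<105)]; print(' unit top',len(q),np.median(q[:,2]),cv2.minAreaRect(q[:,:2].astype(np.float32)))
z=dict(np.load('pics/top0.npz'))
a=cv2.resize(z['im'][205:285,190:270],(480,480),interpolation=cv2.INTER_CUBIC); b=cv2.resize(z['im'][120:220,330:430],(480,480),interpolation=cv2.INTER_CUBIC)
z=dict(np.load('pics/side0.npz'))
cv2.imwrite('pics/c1.png',np.hstack([a,b])[:,:,::-1][:, :960])
im=cv2.imread('pics/c1.png'); cv2.imwrite('pics/c1.png',cv2.resize(im,(800,400)))
```

```text
top0 red 12 [ 513. -365.   77.] [ 535. -356.   90.] [ 526.3 -360.    81.3]
top0 blue 14 [ 444. -372.   79.] [ 467. -360.   89.] [ 454.6 -365.5   83.2]
 stand top 171 ((449.44439697265625, -371.8169860839844), (200.83592224121094, 64.15545654296875), 17.41400718688965)
 unit top 613 86.60007768063139 ((481.978759765625, 290.65679931640625), (147.59719848632812, 104.63418579101562), 10.486804008483887)
side0 red 27 [ 513. -367.   74.] [ 540. -357.   90.] [ 526.7 -361.6   83.7]
side0 blue 32 [ 442. -374.   76.] [ 469. -358.   89.] [ 457.2 -368.8   85. ]
 stand top 287 ((491.7379150390625, -360.99420166015625), (114.14956665039062, 48.17442321777344), 2.454010248184204)
 unit top 411 87.2287169618914 ((485.56341552734375, 284.74603271484375), (145.91136169433594, 113.25735473632812), 9.545797348022461)
```

View pics/c1.png

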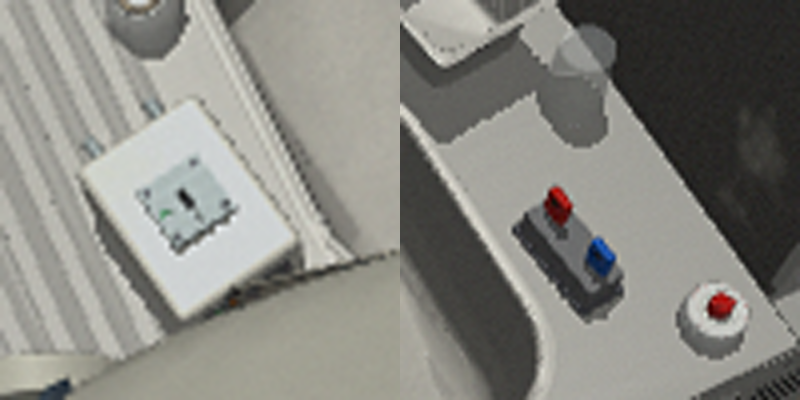

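Emit:
drive_tool:
  deltas:
    - [0, 0, 0, -0.11]
    - [0, 0, 0, -0.11]
    - [0, 0, 0, -0.11]
    - [0, 0, 0, -0.1]
    - [-0.8, -3.2, 0, 0]
    - [-0.8, -3.2, 0, 0]
    - [-0.8, -3.2, 0, 0]
    - [-0.8, -3.2, 0, 0]
    - [-0.8, -3.2, 0, 0]
    - [-0.8, -3.2, 0, 0]
    - [-0.8, -3.2, 0, 0]
    - [-0.8, -3.2, 0, 0]

```text
clock: 1.1
eef_pos: [305.8, 328.8, 248.0]
tcp_rot: [-3.141, -0.0, -3.083]
contact_force: [0.9, -1.2, 0.2]
opening: 0.999
```

Emit:
drive_tool:
  deltas:
    - [-0.8, -3.2, 0, 0]
    - [-0.8, -3.2, 0, 0]
    - [-0.8, -3.2, 0, 0]
    - [-0.8, -3.2, 0, 0]
    - [-0.8, -3.2, 0, 0]
    - [-0.8, -3.2, 0, 0]
    - [-0.8, -3.2, 0, 0]
    - [-0.8, -3.2, 0, 0]
    - [-0.8, -3.2, 0, 0]
    - [-0.8, -3.2, 0, 0]
    - [-0.8, -3.2, 0, 0]
    - [-0.8, -3.2, 0, 0]

```text
clock: 2.1
eef_pos: [424.0, -49.0, 248.2]
tcp_rot: [3.142, -0.0, -3.084]
contact_force: [0.3, 1.2, -0.0]
opening: 1.001
```

Emit:
drive_tool:
  deltas:
    - [-0.84, -3.17, 0, 0]
    - [-0.84, -3.17, 0, 0]
    - [-0.84, -3.17, 0, 0]
    - [-0.84, -3.17, 0, 0]
    - [-0.84, -3.17, 0, 0]
    - [-0.84, -3.17, 0, 0]
    - [-0.84, -3.17, 0, 0]
    - [-0.84, -3.17, 0, 0]
    - [-0.84, -3.17, 0, 0]
    - [-0.84, -3.17, 0, 0]
    - [0, 0, 0, 0]
    - [0, 0, 0, 0]

```text
clock: 3.1
eef_pos: [526.1, -360.1, 247.4]
tcp_rot: [3.141, -0.001, -3.085]
contact_force: [-0.5, 0.9, 0.4]
opening: 1.0
```

Run:
```python
from h import *
s=r.sense(); print(s['eef_pos'],s['tcp_rot'])
p,im,d=snap('wrist','w1'); t=snap('top','top1')[1]
P=xyz(p,d); a=im.astype(int); R,G,B=a[...,0],a[...,1],a[...,2]
print(p)
for nm,m in [('red',(R>90)&(G<60)&(B<60)),('blue',(B>90)&(R<60))]:
    for lo,hi in [(20,80),(80,100)]:
        q=P[m&(P[...,2]>lo)&(P[...,2]<hi)]
        if len(q)>5: print(nm,len(q),q.min(0).round(),q.max(0).round(),np.median(q,0).round(1),cv2.minAreaRect(q[:,:2].astype(np.float32)))
q=P[(abs(P[...,2]-40)<3)]; print('stand',len(q),np.median(q[:,2]),cv2.minAreaRect(q[:,:2].astype(np.float32)))
```

```text
[ 526.09543033 -360.06800776  247.35266589] [ 3.14091614e+00 -9.01201731e-04 -3.08532592e+00]
{'fx': 300.63364319591454, 'fy': 300.63364319591454, 'cx': 280.4315792996648, 'cy': 211.5449305118112, 'R': array([[-0.05549976,  0.99845816,  0.0010379 ],
       [ 0.95426124,  0.05273714,  0.29428605],
       [ 0.29377757,  0.01732324, -0.95571682]]), 't': array([ 388.87730502, -519.68164115,  231.95579544])}
red 658 [ 350. -469.   32.] [ 525. -354.   80.] [ 363.1 -455.5   48.4] ((435.729248046875, -404.2132873535156), (204.5522003173828, 22.720579147338867), 34.92646789550781)
red 300 [ 509. -366.   80.] [ 537. -353.   87.] [ 522.3 -359.6   84.4] ((522.9773559570312, -359.41925048828125), (28.72622299194336, 11.079166412353516), 3.5443294048309326)
blue 343 [ 440. -372.   81.] [ 468. -359.   87.] [ 453.2 -365.9   84.5] ((454.11456298828125, -365.8067321777344), (28.903215408325195, 10.524321556091309), 6.529013156890869)
stand 5976 40.904930840144 ((604.7731323242188, -345.153564453125), (518.3768920898438, 604.879150390625), 5.401541233062744)
```

View pics/w1.png

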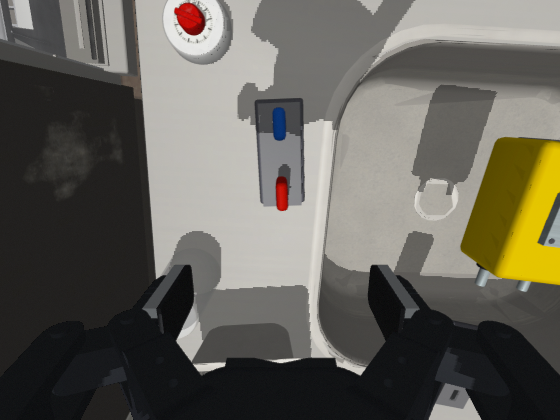

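The wrist view shows the red bow at (282,193), the blue bow at (279,123) and the timer at (195,25). In world coordinates the red bow is at about (523,-359.6) with its top at about 85, which matches a bow centre at z≈64 with the shoulder resting on the stand. The stand's yaw is about 0.09. I'll go down over the red key.

Emit:
drive_tool:
  deltas:
    - [0.3, 0.0, 0, -0.03]
    - [0, 0, 2, 0]
    - [0, 0, 3, 0]
    - [0, 0, 3, 0]
    - [0, 0, 3, 0]
    - [0, 0, 2, 0]
    - [0, 0, 2, 0]
    - [0, 0, 1.1, 0]
    - [0, 0, 1, 0]
    - [0, 0, 1, 0]
    - [0, 0, 0, 0]
    - [0, 0, 0, 0]

```text
clock: 4.2
eef_pos: [523.4, -358.9, 67.6]
tcp_rot: [-3.142, 0.0, -3.053]
contact_force: [-0.4, -0.7, -0.6]
opening: 1.002
```

Run:
```python
from h import *
s=r.sense(); print(s['eef_pos'],s['tcp_rot'],s['contact_force'])
p,im,d=snap('wrist','w2')
P=xyz(p,d); a=im.astype(int); R,G,B=a[...,0],a[...,1],a[...,2]
m=(R>90)&(G<60)&(B<60); q=P[m&(abs(P[...,0]-523)<25)&(abs(P[...,1]+360)<25)]
T=q[q[:,2]>80]
for Q in (q,T): print(len(Q),Q.min(0).round(1),Q.max(0).round(1),np.median(Q,0).round(1),cv2.minAreaRect(Q[:,:2].astype(np.float32)))
```

```text
[ 523.44639189 -358.94879282   67.56534169] [-3.14154575e+00  6.58939270e-05 -3.05318951e+00] [-0.43046751 -0.71648794 -0.59659106]
1171 [ 509.2 -365.4   80.1] [ 537.6 -353.3   86.9] [ 523.  -360.3   84.7] ((523.7091674804688, -360.78021240234375), (28.709312438964844, 11.427068710327148), 9.932632446289062)
1171 [ 509.2 -365.4   80.1] [ 537.6 -353.3   86.9] [ 523.  -360.3   84.7] ((523.7091674804688, -360.78021240234375), (28.709312438964844, 11.427068710327148), 9.932632446289062)
```

View pics/w2.png

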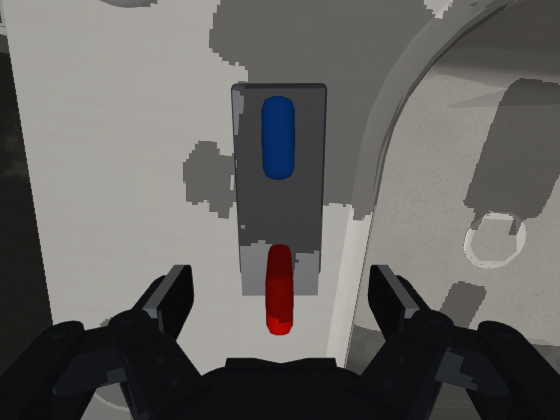

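The red bow sits at (280,290), centred between the jaws. The blue key at (278,138) is clear. I'll grip it.

Emit:
drive_tool:
  deltas:
    - [0, 0, 0, 0]
    - [0, 0, 0, 0]
    - [0, 0, 0, 0]
    - [0, 0, 0, 0]
    - [0, 0, 0, 0]
    - [0, 0, 0, 0]
    - [0, 0, 0, 0]
    - [0, 0, 0, 0]
    - [0, 0, 0, 0]
    - [0, 0, 0, 0]
  jaw: 1
  force: 80

```text
clock: 5.08
eef_pos: [523.4, -359.1, 67.5]
tcp_rot: [-3.141, 0.0, -3.053]
contact_force: [-0.8, 1.2, 5.6]
opening: 0.129
```

Emit:
drive_tool:
  deltas:
    - [0, 0, -0.5, 0]
    - [0, 0, -1, 0]
    - [0, 0, -1, 0]
    - [0, 0, -1.5, 0]
    - [0, 0, -2, 0]
    - [0, 0, -3, 0]
    - [0, 0, -3, 0]
    - [0, 0, -2, 0]
    - [0, 0, 0, 0]
    - [0, 0, 0, 0]

```text
clock: 5.92
eef_pos: [524.1, -359.6, 209.6]
tcp_rot: [-3.139, 0.003, -3.053]
contact_force: [-0.7, 0.2, -0.6]
opening: 0.127
```

Run:
```python
from h import *
s=r.sense(); print(s['eef_pos'],s['tcp_rot'],s['contact_force'],s['opening'])
p,im,d=snap('wrist','w3'); snap('side','side3'); snap('top','top3')
P=xyz(p,d); a=im.astype(int); R,G,B=a[...,0],a[...,1],a[...,2]
Pt=P-s['eef_pos']; c,sn=np.cos(s['tcp_rot'][2]),np.sin(s['tcp_rot'][2])
L=np.stack([Pt[...,0]*c+Pt[...,1]*sn, Pt[...,0]*sn-Pt[...,1]*c, -Pt[...,2]],-1)
m=(R>90)&(G<60)&(B<60)&(np.abs(L).max(-1)<60); q=L[m]
print(len(q),q.min(0).round(1),q.max(0).round(1),np.median(q,0).round(1))
a=cv2.resize(im[230:390,180:380],(800,640)); cv2.imwrite('pics/w3c.png',cv2.resize(a,(700,560))[:,:,::-1])
```

```text
[ 524.0568601  -359.55173029  209.55682116] [-3.13924218e+00  2.86201474e-03 -3.05340103e+00] [-0.69931049  0.15958531 -0.57788866] 0.12659957920927875
1406 [-13.9  -5.7 -19.2] [15.   4.7 18.5] [  2.5  -0.5 -16.9]
```

View pics/w3c.png

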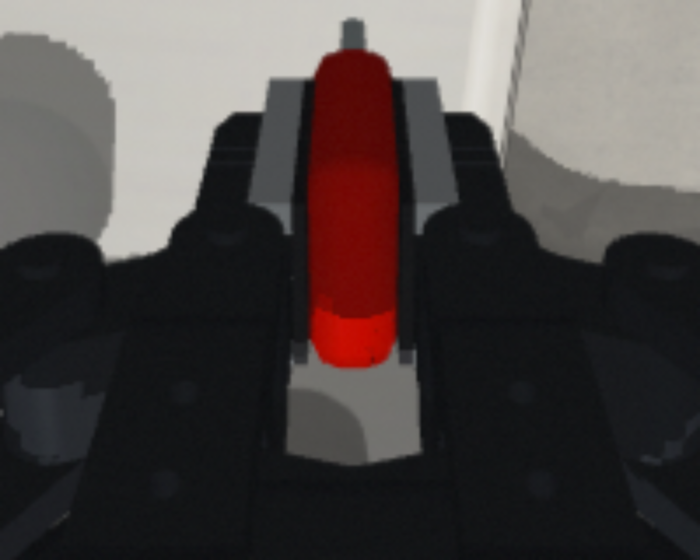

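The key is held squarely, with the bow centred in the jaws and a steel tip visible at (352,30) in the crop. I'll carry it to the unit in front of the tap.

Emit:
drive_tool:
  deltas:
    - [0, 0, 0, -0.087]
    - [-0.3, 1.8, 0, 0]
    - [-0.65, 3.6, 0, 0]
    - [-0.65, 3.6, 0, 0]
    - [-0.65, 3.6, 0, 0]
    - [-0.65, 3.6, 0, 0]
    - [-0.65, 3.6, 0, 0]
    - [-0.65, 3.6, 0, 0]
    - [-0.65, 3.6, 0, 0]
    - [-0.65, 3.6, 0, 0]
    - [-0.65, 3.6, 0, 0]
    - [-0.65, 3.6, 0, 0]

```text
clock: 7.07
eef_pos: [523.0, 27.2, 206.3]
tcp_rot: [3.141, -0.002, -2.968]
contact_force: [0.6, -0.1, -0.9]
opening: 0.126
```

Emit:
drive_tool:
  deltas:
    - [-0.65, 3.6, 0, 0]
    - [-0.65, 3.6, 0, 0]
    - [-0.65, 3.6, 0, 0]
    - [-0.65, 3.6, 0, 0]
    - [-0.65, 3.6, 0, 0]
    - [-0.65, 3.6, 0, 0]
    - [-0.65, 3.6, 0, 0]
    - [-0.3, 1.3, 0, 0]
    - [0, 0, 0, 0]
    - [0, 0, 0, 0]
    - [0, 0, 0, 0]

```text
clock: 7.98
eef_pos: [525.2, 293.2, 206.5]
tcp_rot: [-3.141, -0.002, -2.967]
contact_force: [0.1, -1.0, -0.9]
opening: 0.129
```

```bash
cat > m.py <<'E'
from h import *
import sys
n=sys.argv[1]
s=r.sense(); print(s['eef_pos'].round(1),s['tcp_rot'].round(3),s['contact_force'].round(1),s['opening'])
p,im,d=snap('wrist',n)
P=xyz(p,d); g=im.astype(int).sum(-1)
q=P[(P[...,2]>80)&(P[...,2]<104)]; print('z hist',np.histogram(q[:,2],bins=np.arange(80,105,1)))
near=(np.hypot(P[...,0]-483,P[...,1]-288)<120)
q=P[near&(P[...,2]>80)&(P[...,2]<104)]; print('top',cv2.minAreaRect(q[:,:2].astype(np.float32)))
E
python3 m.py w4
```

```text
[525.2 293.2 206.5] [-3.141e+00 -2.000e-03 -2.967e+00] [ 0.1 -1.  -0.9] 0.12903010957886463
z hist (array([ 613, 1836, 6154, 7495, 1778,  116,   67,   57,   64,  225, 1541,
       2153,  622,   75,   56,   42,   51,   43,   40,   41,   35,   46,
         29,   33]), array([ 80,  81,  82,  83,  84,  85,  86,  87,  88,  89,  90,  91,  92,
        93,  94,  95,  96,  97,  98,  99, 100, 101, 102, 103, 104]))
top ((483.7274169921875, 291.16656494140625), (146.3223876953125, 106.42436981201172), 9.407139778137207)
```

View pics/w4.png

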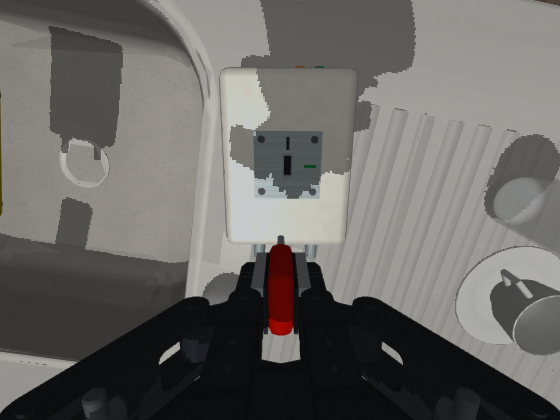

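The keyhole is at (287,166), with the black mark above it at (288,143) and the green mark at (310,166). I'll locate it by ray onto the bezel plane.

```bash
cat > hole.py <<'E'
from h import *
def hole(n,zb=90.5,box=(262,140,312,192)):
    z=dict(np.load(f'pics/{n}.npz')); P=xyz(z,z['d']); im=z['im'].astype(int)
    v,u=np.mgrid[:420,:560]
    u0,v0,u1,v1=box
    g=im.sum(-1)
    m=((g<90)&(u>=u0)&(u<u1)&(v>=v0)&(v<v1)).astype(np.uint8)
    k,l,st,c=cv2.connectedComponentsWithStats(m)
    R,t=z['R'],z['t']; C=-R.T@t
    for i in range(1,k):
        if st[i,4]<15: continue
        vv,uu=np.where(l==i)
        ray=np.stack([(uu-z['cx'])/z['fx'],(vv-z['cy'])/z['fy'],np.ones(len(uu))],-1)@R
        w=C+ray*((zb-C[2])/ray[:,2])[:,None]
        print(st[i],c[i].round(1),w[:,:2].mean(0).round(1),cv2.minAreaRect(w[:,:2].astype(np.float32)))
    q=P[(abs(P[...,2]-91)<2.5)&(np.hypot(P[...,0]-483,P[...,1]-288)<50)]
    print('bezel',len(q),q[:,2].mean(),cv2.minAreaRect(q[:,:2].astype(np.float32)))
if __name__=='__main__':
    import sys; hole(sys.argv[1],box=eval(sys.argv[2]) if len(sys.argv)>2 else (262,140,312,192))
E
python3 hole.py w4
```

```text
[287 140   2  10  20] [287.5 144.5] [467.5 288.4] ((467.4970703125, 288.4046630859375), (6.9771881103515625, 0.7946068048477173), 10.335155487060547)
[284 156   7  19 132] [287.  164.9] [483.5 290.9] ((483.54443359375, 290.94635009765625), (14.521740913391113, 4.880307674407959), 10.166936874389648)
bezel 4377 91.21615477356892 ((483.970703125, 291.1781005859375), (54.24920654296875, 54.180789947509766), 9.608701705932617)
```

Emit:
drive_tool:
  deltas:
    - [1.5, 0.2, 1, 0]
    - [1.5, 0.2, 1.5, 0]
    - [1.08, 0.16, 1.5, 0]
    - [0, 0, 1.3, 0]
    - [0, 0, 0, 0]
    - [0, 0, 0, 0]
    - [0, 0, 0, 0]

```text
clock: 8.62
eef_pos: [485.7, 292.3, 155.1]
tcp_rot: [3.141, 0.001, -2.968]
contact_force: [1.0, -0.2, 0.5]
opening: 0.128
```

Run:
```python
from h import *
s=r.sense(); print(s['eef_pos'].round(2),s['tcp_rot'].round(4),s['contact_force'].round(1),s['wrist_torque'].round(3),s['opening'])
p,im,d=snap('wrist','w5')
a=cv2.resize(im[130:310,200:360],(640,720),interpolation=cv2.INTER_CUBIC); 
q,sm,_=snap('side','side5')
uvw=np.array(q['R'])@np.array([484,291,110])+q['t']; u=int(q['fx']*uvw[0]/uvw[2]+q['cx']); v=int(q['fy']*uvw[1]/uvw[2]+q['cy'])
b=cv2.resize(sm[v-45:v+45,u-40:u+40],(640,720),interpolation=cv2.INTER_CUBIC)
cv2.imwrite('pics/w5c.png',cv2.resize(np.hstack([a,b]),(800,450))[:,:,::-1])
```

```text
[485.67 292.33 155.1 ] [ 3.1413e+00  1.0000e-03 -2.9676e+00] [ 1.  -0.2  0.5] [0.025 0.009 0.044] 0.12801441745694658
```

View pics/w5c.png

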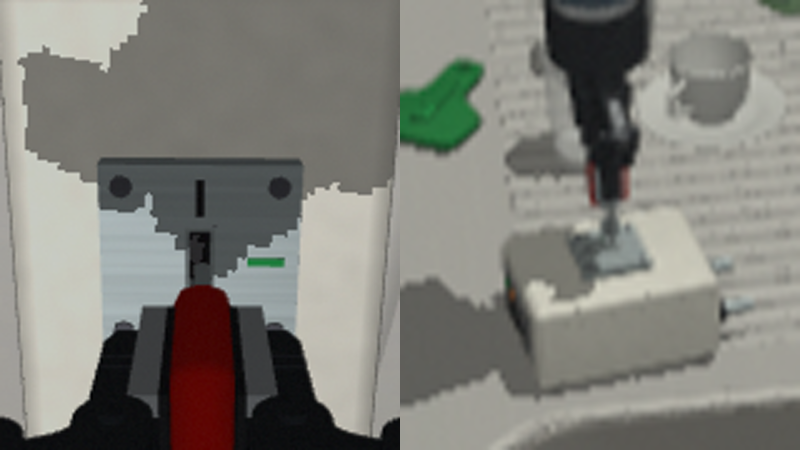

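The blade is over the keyhole and aligned sideways: hole and blade are both at column 200 of the crop. The arm stopped about 1.7 mm short in x, so I'll correct that and go down gently.

Emit:
drive_tool:
  deltas:
    - [0.17, -0.03, 0, 0]
    - [0, 0, 0.3, 0]
    - [0, 0, 0.3, 0]
    - [0, 0, 0.2, 0]
    - [0, 0, 0, 0]
    - [0, 0, 0, 0]

```text
clock: 9.22
eef_pos: [483.1, 292.2, 146.0]
tcp_rot: [-3.141, -0.0, -2.966]
contact_force: [0.7, -0.8, 0.1]
opening: 0.126
```

Emit:
drive_tool:
  deltas:
    - [0, 0, 0.1, 0]
    - [0, 0, 0.1, 0]
    - [0, 0, 0.1, 0]
    - [0, 0, 0.1, 0]
    - [0, 0, 0.1, 0]
    - [0, 0, 0, 0]

```text
clock: 9.72
eef_pos: [483.1, 292.1, 141.1]
tcp_rot: [-3.141, -0.0, -2.966]
contact_force: [-0.2, -0.7, -0.4]
opening: 0.135
```

Emit:
drive_tool:
  deltas:
    - [0, 0, 0.1, 0]
    - [0, 0, 0.1, 0]
    - [0, 0, 0.1, 0]
    - [0, 0, 0.1, 0]
    - [0, 0, 0.1, 0]
    - [0, 0, 0, 0]

```text
clock: 10.22
eef_pos: [483.1, 292.1, 136.0]
tcp_rot: [-3.141, -0.0, -2.966]
contact_force: [0.9, -1.0, -1.3]
opening: 0.126
```

Run:
```python
from h import *
s=r.sense(); print(s['eef_pos'].round(2),s['tcp_rot'].round(4),s['contact_force'].round(1),s['wrist_torque'].round(3),s['opening'])
p,im,d=snap('wrist','w6')
a=cv2.resize(im[130:310,200:360],(640,720),interpolation=cv2.INTER_CUBIC); 
cv2.imwrite('pics/w6c.png',cv2.resize(a,(533,600))[:,:,::-1])
```

```text
[483.12 292.13 136.04] [-3.1415e+00 -2.0000e-04 -2.9664e+00] [ 0.9 -1.  -1.3] [-0.203 -0.008 -0.005] 0.1263151461347004
```

View pics/w6c.png

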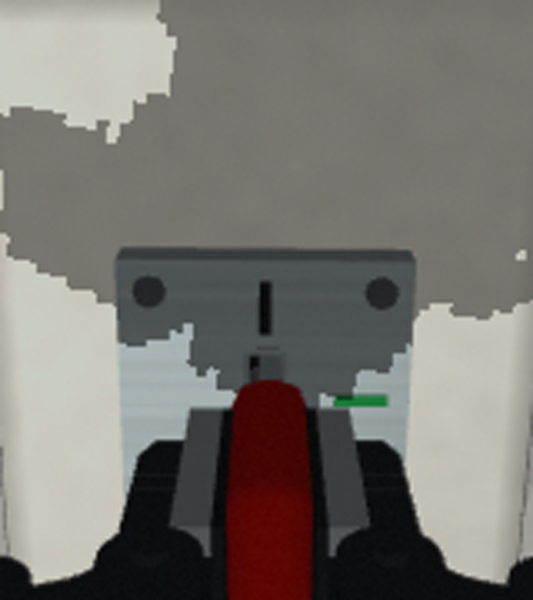

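The blade is in the slot but sits towards its right edge, with a dark gap visible only on the left at (255,368). I'll shift about 0.6 mm to tool -y and back a little in x, then go on.

Emit:
drive_tool:
  deltas:
    - [-0.04, -0.06, 0, 0]
    - [0, 0, 0, 0]
    - [0, 0, 0.1, 0]
    - [0, 0, 0.1, 0]
    - [0, 0, 0.1, 0]
    - [0, 0, 0, 0]

```text
clock: 10.77
eef_pos: [483.5, 291.7, 133.0]
tcp_rot: [-3.142, -0.0, -2.966]
contact_force: [-0.5, 0.9, -0.6]
opening: 0.127
```

```bash
cat > s.py <<'E'
from rig import r
s=r.sense(); print(s['eef_pos'].round(2),s['tcp_rot'].round(4),s['contact_force'].round(1),s['wrist_torque'].round(3),s['opening'])
E
python3 s.py
```

```text
[483.55 291.66 133.04] [-3.1415e+00 -3.0000e-04 -2.9663e+00] [-0.5  0.9 -0.6] [-0.011 -0.012  0.021] 0.12722070583967376
```

Emit:
drive_tool:
  deltas:
    - [0, 0, 0.1, 0.03]
    - [0, 0, 0.1, -0.03]
    - [0, 0, 0.1, -0.03]
    - [0, 0, 0.1, 0.03]
    - [0, 0, 0.1, 0.03]
    - [0, 0, 0, -0.03]

```text
clock: 11.27
eef_pos: [484.5, 292.2, 128.6]
tcp_rot: [3.141, 0.002, -2.969]
contact_force: [1.9, 1.4, 0.2]
opening: 0.128
```

Emit:
drive_tool:
  deltas:
    - [0, 0, 0.1, 0.03]
    - [0, 0, 0.1, -0.03]
    - [0, 0, 0.1, -0.03]
    - [0, 0, 0.1, 0.03]
    - [0, 0, 0.1, 0.03]
    - [0, 0, 0, -0.03]

```text
clock: 11.77
eef_pos: [484.5, 292.3, 124.1]
tcp_rot: [3.141, 0.002, -2.969]
contact_force: [1.3, 1.0, 1.3]
opening: 0.128
```

```bash
python3 s.py
```

```text
[484.49 292.28 124.08] [ 3.1407e+00  2.0000e-03 -2.9687e+00] [1.3 1.  1.3] [ 0.207 -0.153 -0.044] 0.1277903446533874
```

Emit:
drive_tool:
  deltas:
    - [0, 0, 0.1, 0.03]
    - [0, 0, 0.1, -0.03]
    - [0, 0, 0.1, -0.03]
    - [0, 0, 0.1, 0.03]
    - [0, 0, 0, 0.03]
    - [0, 0, 0, -0.03]

```text
clock: 12.27
eef_pos: [484.1, 292.0, 119.7]
tcp_rot: [3.141, 0.001, -2.969]
contact_force: [0.3, 0.4, 0.0]
opening: 0.129
```

```bash
python3 s.py
```

```text
[484.06 292.03 119.74] [ 3.1411e+00  1.0000e-03 -2.9686e+00] [0.3 0.4 0. ] [0.391 0.016 0.034] 0.1285408462561117
```

Emit:
drive_tool:
  deltas:
    - [0, 0, 0.1, 0.03]
    - [0, 0, 0.1, -0.03]
    - [0, 0, 0.1, -0.03]
    - [0, 0, 0, 0.03]
    - [0, 0, 0, 0]

```text
clock: 12.68
eef_pos: [484.2, 292.1, 117.4]
tcp_rot: [3.141, 0.001, -2.968]
contact_force: [-1.9, -1.3, 10.3]
opening: 0.129
```

```bash
python3 s.py
cat > k.py <<'E'
from h import *
import sys
s=r.sense(); p,im,d=snap('wrist',sys.argv[1])
P=xyz(p,d); a=im.astype(int); R,G,B=a[...,0],a[...,1],a[...,2]
Pt=P-s['eef_pos']; c,sn=np.cos(s['tcp_rot'][2]),np.sin(s['tcp_rot'][2])
L=np.stack([Pt[...,0]*c+Pt[...,1]*sn, Pt[...,0]*sn-Pt[...,1]*c, -Pt[...,2]],-1)
m=(R>70)&(G<50)&(B<50)&(np.abs(L).max(-1)<60); q=L[m]
print(len(q),q.min(0).round(1),q.max(0).round(1),np.median(q,0).round(1))
a=cv2.resize(im[130:340,190:370],(600,700)); cv2.imwrite(f'pics/{sys.argv[1]}c.png',cv2.resize(a,(514,600))[:,:,::-1])
E
python3 k.py w7
```

```text
[484.17 292.12 117.41] [ 3.1410e+00  1.3000e-03 -2.9678e+00] [-1.9 -1.3 10.3] [-0.157  0.433  0.042] 0.12876927358750853
1521 [-13.9  -5.6 -19.4] [15.9  4.8 26. ] [  3.7  -0.4 -16.9]
```

View pics/w7c.png

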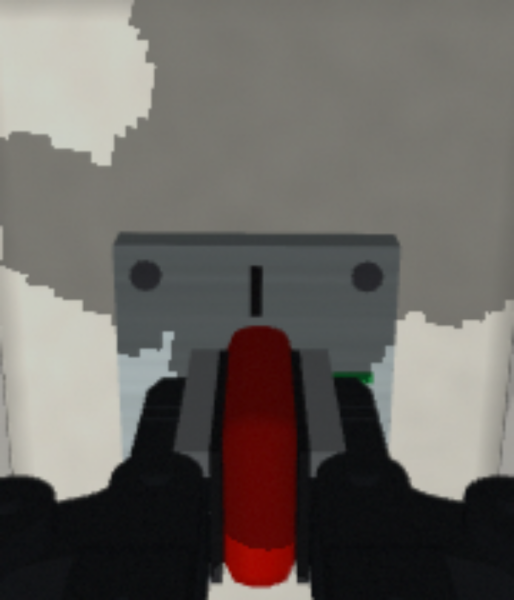

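The key hasn't slipped: the bow is still at z -19.4 in the tool frame. A 10 N push is now showing, so this is a pin or the bottom. I'll push on with small turns.

Emit:
drive_tool:
  deltas:
    - [0, 0, 0.1, 0.05]
    - [0, 0, 0.05, -0.05]
    - [0, 0, 0.05, -0.05]
    - [0, 0, 0, 0.05]
    - [0, 0, 0, 0.05]
    - [0, 0, 0, -0.05]
    - [0, 0, 0, 0]

```text
clock: 13.32
eef_pos: [484.5, 292.4, 117.3]
tcp_rot: [3.141, 0.002, -2.964]
contact_force: [-7.1, -4.1, 29.4]
opening: 0.132
```

```bash
python3 s.py
```

```text
[484.52 292.37 117.25] [ 3.1405e+00  2.3000e-03 -2.9640e+00] [-7.1 -4.1 29.4] [-0.687  1.301 -0.   ] 0.1321423860708453
```

Emit:
drive_tool:
  deltas:
    - [-0.02, 0, -0.08, 0]
    - [0, 0, 0, 0]
    - [0, 0, 0, 0]

```text
clock: 13.57
eef_pos: [484.5, 292.3, 117.3]
tcp_rot: [3.141, 0.002, -2.967]
contact_force: [-5.3, -1.8, 22.2]
opening: 0.13
```

```bash
python3 s.py; python3 k.py w8
python3 - <<'E'
from h import *
q,im,d=snap('side','side8'); P=xyz(q,d); a=im.astype(int)
m=(a[...,0]>70)&(a[...,1]<50)&(a[...,2]<50)&(np.hypot(P[...,0]-484,P[...,1]-291)<40)
w=P[m]; print(len(w),w.min(0),w.max(0))
z=dict(np.load('pics/side0.npz')); P=xyz(z,z['d']); a=z['im'].astype(int)
m=(a[...,0]>70)&(a[...,1]<50)&(a[...,2]<50)&(np.hypot(P[...,0]-524,P[...,1]+360)<40)
w=P[m]; print('start',len(w),w.min(0),w.max(0))
E
```

```text
[484.54 292.32 117.32] [ 3.1406e+00  1.8000e-03 -2.9666e+00] [-5.3 -1.8 22.2] [-0.443  1.093 -0.052] 0.12971585063688895
1518 [-14.1  -5.5 -19.1] [15.4  4.9 19.9] [  3.7  -0.4 -16.9]
7 [473.70983832 286.71900706 101.05278621] [475.58074231 294.89725679 123.44647894]
start 81 [ 511.70516736 -372.17256134   37.07067044] [ 538.89436595 -355.00204997   90.39498683]
```

The bow's height rise from the stand seat is 134.2 − 84.4 = 49.8 mm, against the 50 mm expected (90 − 40). So the key is fully home and hasn't slipped. I'll turn it now.

Emit:
drive_tool:
  deltas:
    - [0, 0, 0, 0.1]
    - [0, 0, 0, 0.1]
    - [0, 0, 0, 0.1]
    - [0, 0, 0, 0]

```text
clock: 14.0
eef_pos: [484.7, 292.6, 117.3]
tcp_rot: [3.14, 0.002, 3.01]
contact_force: [-4.4, -1.6, 20.2]
opening: 0.133
```

```bash
python3 s.py
```

```text
[484.71 292.6  117.31] [3.1396e+00 1.8000e-03 3.0104e+00] [-4.4 -1.6 20.2] [-0.151  0.965 -0.007] 0.13278893661079622
```

Emit:
drive_tool:
  deltas:
    - [0, 0, 0, 0.1]
    - [0, 0, 0, 0.1]
    - [0, 0, 0, 0.1]
    - [0, 0, 0, 0.1]
    - [0, 0, 0, 0.1]
    - [0, 0, 0, 0.1]
    - [0, 0, 0, 0.1]
    - [0, 0, 0, 0.1]
    - [0, 0, 0, 0.1]
    - [0, 0, 0, 0.1]
    - [0, 0, 0, 0.1]
    - [0, 0, 0, 0]

```text
clock: 15.0
eef_pos: [485.2, 292.8, 117.3]
tcp_rot: [3.138, -0.001, 1.911]
contact_force: [-3.2, -1.0, 19.2]
opening: 0.124
```

```bash
python3 s.py
```

```text
[485.23 292.8  117.34] [ 3.1380e+00 -1.0000e-03  1.9107e+00] [-3.2 -1.  19.2] [-0.117  0.583  0.094] 0.12390949449755792
```

Emit:
drive_tool:
  deltas:
    - [-0.05, -0.09, 0, 0]
    - [0, 0, 0, 0.1]
    - [0, 0, 0, 0.08]
    - [0, 0, 0, 0]
    - [0, 0, 0, 0]

```text
clock: 15.42
eef_pos: [485.3, 292.6, 117.4]
tcp_rot: [3.136, -0.003, 1.736]
contact_force: [0.0, 2.7, 15.1]
opening: 0.125
```

```bash
python3 s.py
```

```text
[485.29 292.61 117.4 ] [ 3.1364e+00 -2.6000e-03  1.7362e+00] [ 0.   2.7 15.1] [0.392 0.123 0.109] 0.12538077493407185
```

Emit:
drive_tool:
  deltas:
    - [0, 0, 0.03, 0.05]
    - [0, 0, 0, 0.03]
    - [0, 0, 0, 0]
    - [0, 0, 0, 0]
    - [0, 0, 0, 0]
    - [0, 0, 0, 0]
    - [0, 0, 0, 0]
    - [0, 0, 0, 0]

```text
clock: 16.08
eef_pos: [485.4, 292.7, 117.4]
tcp_rot: [3.136, -0.003, 1.657]
contact_force: [-1.2, 1.1, 18.3]
opening: 0.13
```

```bash
python3 s.py; python3 k.py w9
python3 - <<'E'
from h import *
z=dict(np.load('pics/w9.npz'));cv2.imwrite('pics/w9f.png',z['im'][:,:,::-1])
E
```

```text
[485.42 292.68 117.36] [ 3.1363e+00 -3.0000e-03  1.6570e+00] [-1.2  1.1 18.3] [0.293 0.107 0.143] 0.12997444079968717
1561 [-16.   -7.1 -19.6] [13.4  3.3 26.8] [  2.   -2.  -16.8]
```

View pics/w9f.png

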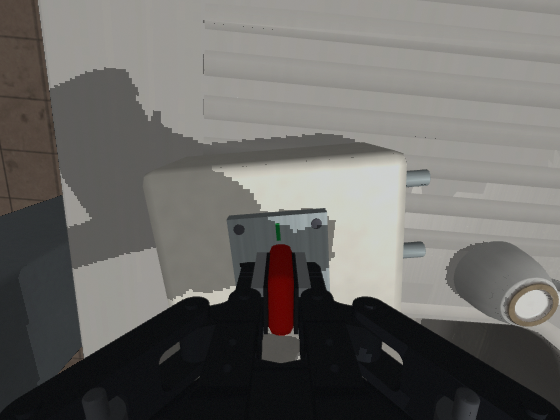

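The bow at (281,290) points at the green mark at (277,232). By camera the key sits at (483.6,291.2), against the measured hole at (483.7,291.1). The turn torque of 0.14 N m is above the 0.08 N m spring, so the barrel is on its stop, and the key is still seated under about 18 N. I'll hand in.

```bash
python3 -c "
from rig import job; print(job.sign_off())"
```

```text
the job is handed in; nothing more can be done
None
```

I lifted the red key from the stand, pushed it home in the white unit's switch and turned it about 1.65 rad clockwise to the stop. I handed the job in at about 16 s, still gripping the key. The sign-off reports no verdict.

**Last checks:**
- **Seating:** the bow rose 49.8 mm between the stand and the switch, against 50 mm expected. It held under about 18 N of downward push.
- **Centring:** the camera put the key about 0.2 mm from the keyhole's measured centre. The arm's own position reading differed from the camera by 1–2 mm; I took this as calibration error.
- **Turn:** the bow points at the green mark. The turning torque was 0.14 N m against a spring of at most 0.08 N m, so I read the switch as on its stop. I had no direct reading of the switch angle.
- **Pins:** I never felt a clear push from the pins. The resistance came only at the end, where the heights matched fully home.
- **Other objects:** I planned the moves to clear the blue key, glasses and timer and felt no unexpected contact. I did not measure their positions again at the end.

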